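# Sweep the offcuts off the carving board into the scrap tray

### The arm

A 7-joint arm with a two-finger parallel gripper is mounted at the origin on the work surface. World frame = base frame: x ahead of the robot, y to its left, z up, the work surface at z = 0. Lengths are in m, angles in rad, forces in N, time in s.
With the tool pointing down it reaches from about 0.4 to 0.85 m from the base axis. Payload 4.4 kg.
Tool frame: the origin (TCP) lies midway between the tips of the shut fingers; the grasp point (between the pads) lies 19 mm behind it (grip_point_offset is the z of the grasp point in the tool frame, in m); z points along the fingers, y is the line along which they close (so a half turn about z gives the same grasp; the last joint's range is limited). The gripper opens to 94 mm and grips with 3 to 60 N. Pads are 16 mm wide; open, the fingers measure 119 mm over their backs; the gripper's body (75 mm by 177 mm) begins 78 mm behind the grasp point.
Start: joints at [1.081, 0.628, 0.038, 1.517, -0.027, 0.996, -0.02], TCP at [0.267, -0.592, 0.205] pointing down, gripper open.
Joint ranges: [-3.06, 3.06], [-0.37, 2.12], [-1.25, 1.32], [0.18, 2.47], [-1.1, 4.24], [0.23, 1.98], [-2.94, 2.94]. Speed limits (rad/s): [2.57, 2.57, 3.14, 3.14, 3.14, 3.14, 3.14].

### API

Orientations are given as a unit quaternion [w, x, y, z].
In Python, from rig import * gives the robot as it stands.
- The arm moves only by the tool drive_tool, never from a script. Its argument "steps" is a list of rows, each an object with "travel": the shift along the world's x, y, z in mm, a list of three; "turn": the turn about the world's z in rad; "hand": the finger opening in mm, from 0 to 94. In form: [{"travel": [dx, dy, dz], "turn": turn, "hand": hand}, ...]. A call has 1 to 5 rows; each row is the pose to reach, as a shift and turn from the pose commanded when the call began; what a row does not reach only later rows make up. A row lasts 1/8 s, in which the tool goes at most 62.5 mm and 10.7 degrees, less where a joint would pass 70% of its speed; a pose out of reach is approached as far as the arm can. A call with a gripper value outside its range is refused whole. The fingers move at their own pace and stop on an object; "newtons" is the grip in N (left out, the last holds). Time passes only in rows, so rows that repeat a pose let the fingers close. It gives the time, the measured TCP pose, the force, the opening and the grip force at its end, in the units of the state.
- read_state(): the state, without advancing time (a new reading comes with each control period).
- snapshot(name): name is "scene" or "top" or "wrist"; returns a dict with "pixels" (480x640x3 uint8, red, green, blue), "fx", "fy", "cx", "cy" (pixels), "k1" (the pictures are not rectified: a ray, as slopes to the right and down, at radius r is drawn at 1 + k1 r^2 times it, then the intrinsics apply), "position" and "attitude" of the camera in the world. Camera axes: x right, y up, looking along -z (the intrinsics and any distortion apply to the point x, -y, -z); pixel columns grow to the right and rows downward; lengths in m; the calibration is good to about 2 mm. A picture is of the moment at which its call begins. There is no depth.
- sign_off(): hands the job in; it is judged then, once.
Trained networks look in a picture, given as the dict that the camera call returned (one of the last four; its "shot" number tells which), for a name from the list of things; names that differ only in an ending like _2 or _b are one class to them, and where a whole thing is asked for, a point or a joint stands for the part that bears it (a point fixed in the world has none). Each returns a list of dicts, best first, with "confidence" (0 to 1); they miss things now and then, are a little off and sometimes report something else, mostly with a low value. They report only what shows in the picture. A call takes as long as a camera call.
- boxes_of(picture, target): "bbox" ([left, top, width, height] in pixels, round what is visible of it).
- silhouettes(picture, target): "pixels" (480x640 bool, what is visible of it) and "bbox" ([left, top, width, height] in pixels, round what is visible of it).
- spot_point(picture, target): "pixel" ([column, row] in pixels: a listed point, or the origin of a listed thing).
The state is a dict: "t": time; "q": joint angles; "qvel": joint speeds; "joint_torque": joint torques, N m; "tool_pos": TCP position; "tcp_rot": TCP orientation; "force": force on the tool from outside, world axes, zero at the start; "wrist_torque": the same for the moment, N m; "opening": finger opening in m; "gripper_force": force on a finger pad.
Only numpy, scipy, OpenCV 4.12 (cv2) and the standard library are available. Lean on these libraries where they do the work, as an engineer would, in place of code of your own. Each camera call takes 0.05 s, during which the arm holds its last target. There are 200 camera calls.

### The job

Clear the carving board: with the fingertips, sweep all four wood offcuts across the board and off its side into the blue scrap tray, so that they all lie down inside it. Only push them, never pick them up, and do not disturb the half-carved block, the marker, the gouge or the plaster figure.

Things in the scene. Friction and masses are not known exactly. Their poses are not given: they have to be found in the camera images.
- board: Plywood carving board fixed to the bench, 320 mm (x) by 340 mm (y), its top 50 mm above the bench. Origin: centre of its underside; z up. A dark wooden fence, 25 mm deep, rises 30 mm above the top along its far (+x) edge; the other edges are plain. A tray stands against each side (y) edge; which tray is on which side varies.
- scrap_tray: Blue steel scrap tray, empty, fixed against one side edge of the board (1 mm gap). Open box 240 mm (x) by 130 mm (y), 48 mm high, walls and floor 4 mm; its rim is 2 mm lower than the board's top, so things pushed off that edge drop in. Origin: centre of its underside, axes parallel to the board's.
- tool_tray: Wooden tool tray of the same size, fixed against the other side edge of the board, the gouge lying in it. Not for offcuts. Origin at the centre of its underside.
- offcut_a: Loose brown oak offcut, 13 to 22 g. Origin at its middle; it starts flat on the board, x along its length, z up. Rectangular, 46 x 26 x 18 mm, with dark bark on top.
- offcut_b: Loose brown oak offcut, 13 to 22 g. Origin at its middle; it starts flat on the board, x along its length, z up. 48 x 28 x 20 mm, a solid 10 mm base with five upright saw-cut fins on top.
- offcut_c: Loose brown oak offcut, 13 to 22 g. Origin at its middle; it starts flat on the board, x along its length, z up. Rectangular, 40 x 30 x 15 mm.
- offcut_d: Loose brown oak offcut, 13 to 22 g. Origin at its middle; it starts flat on the board, x along its length, z up. Stepped, 36 x 26 mm, 22 mm high over one half (its -x half), 13 mm over the other.
- block: Half-carved wood block with saw-cut fins, 65 mm (its x) x 110 mm (its y) x 80 mm high, 0.45 kg, loose on the board in front of the fence. Origin at the centre of its underside. Leave alone.
- marker: Black marker with blue cap, 110 mm along its x, 12 mm thick, loose on the board in front of the fence beside the block. Origin under its middle. Leave alone.
- gouge: Carving gouge, about 210 mm along its x, wooden handle 21 mm thick, lying in the tool tray below the board's top. Origin 15 mm from its middle, underneath. Leave alone.
- maquette: White plaster figure of a long-necked bird, 84 mm wide at the foot, 170 mm high, standing on the bench off the board's far left corner. Origin at the centre of its foot. Leave alone.

How it is judged:
At the end, for the whole second after the job is handed in: All four offcuts lie at rest inside the blue scrap tray, each one's middle between the tray's walls and lower than its rim (less than 46 mm above the bench); block, marker, gouge and figure are within 15 mm of where they started, the figure upright (x of offcut_a in the frame of scrap_tray between -0.114 and 0.114 m and y of offcut_a in the frame of scrap_tray between -0.06 and 0.06 m and z of each of offcut_a, offcut_b, offcut_c, offcut_d in the frame of scrap_tray below 0.046 m and linear speed of each of offcut_a, offcut_b, offcut_c, offcut_d below 0.02 m/s and x of offcut_b in the frame of scrap_tray between -0.114 and 0.114 m and y of offcut_b in the frame of scrap_tray between -0.06 and 0.06 m and x of offcut_c in the frame of scrap_tray between -0.114 and 0.114 m and y of offcut_c in the frame of scrap_tray between -0.06 and 0.06 m and x of offcut_d in the frame of scrap_tray between -0.114 and 0.114 m and y of offcut_d in the frame of scrap_tray between -0.06 and 0.06 m and distance of each of block, marker, maquette, gouge from where it was at the start of the episode below 0.015 m and angle between maquette's own z axis and vertical below 0.1 rad); the robot touches nothing.
It fails at once if an offcut is lifted (its middle more than 30 mm above the board's top) (height (world z) of any of offcut_a, offcut_b, offcut_c, offcut_d above 0.08 m).
It fails at once if the half-carved block is disturbed (moved more than 15 mm) (distance of block from where it was at the start of the episode above 0.015 m).
It fails at once if the marker is disturbed (moved more than 15 mm) (distance of marker from where it was at the start of the episode above 0.015 m).
It fails at once if the gouge is disturbed (moved more than 15 mm) (distance of gouge from where it was at the start of the episode above 0.015 m).
It fails at once if the plaster figure is disturbed (moved more than 15 mm or tipped) (distance of maquette from where it was at the start of the episode above 0.015 m or angle between maquette's own z axis and vertical above 0.3 rad).
It also fails if it takes over 67 s, if anything falls off the work surface, if the arm or the gripper's body presses on something with over 40 N, if the wrist force passes 120 N, or if a joint passes its speed limit or range.

## Working session

There is one attempt and no reset: what is moved stays moved. The work goes in short steps, Python scripts to look and compute and a tool call to move; the robot and the scene stay as the last step left them, time stands still between calls to the robot, and variables do not carry over. Pictures are saved under pics/ and viewed, at most 10 in all, crops included, and the job is handed in when it is done.

Besides the shell and the picture viewer there is one more tool, called as name(argument=value, ...) on one line, values as JSON. drive_tool: Moves the arm, as the interface text tells. Its arguments: {"type":"object","properties":{"steps":{"type":"array","items":{"type":"object","properties":{"travel":{"type":"array","items":{"type":"number"}},"turn":{"type":"number"},"hand":{"type":"number"}}}},"newtons":{"type":"number"}},"required":["steps"]}

```bash
mkdir -p pics; cat > h.py <<'E'
from rig import *
import numpy as np, cv2
from scipy.spatial.transform import Rotation as R
def rot(c):
    a=np.array(c["attitude"],float)
    return a if a.shape==(3,3) else R.from_quat(a[[1,2,3,0]]).as_matrix()
def ground(c,px,z):
    u=np.array([(px[0]-c["cx"])/c["fx"],(px[1]-c["cy"])/c["fy"]]); s=u.copy()
    for _ in range(20): s=u/(1+c["k1"]*(s@s))
    d=rot(c)@np.array([s[0],-s[1],-1]); p=np.array(c["position"])
    return p+d*(z-p[2])/d[2]
def save(c,n): cv2.imwrite(f"pics/{n}.png",c["pixels"][:,:,::-1])
E
python3 - <<'E'
from h import *
for n in ["top","scene"]:
    c=snapshot(n); save(c,n+"0"); print(n,c["position"],c["attitude"])
    for t,z in [("offcut_a",.059),("offcut_b",.06),("offcut_c",.0575),("offcut_d",.06),("block",.05),("marker",.05),("scrap_tray",0),("tool_tray",0),("board",0),("maquette",0),("gouge",.01)]:
        for r in spot_point(c,t)[:4]:
            print(t,round(r["confidence"],2),np.round(r["pixel"]),np.round(ground(c,r["pixel"],z),3)[:2])
    if n=="top":
        for r in silhouettes(c,"offcut_a")[:6]:
            m=r["pixels"]; k=cv2.findContours(m.astype(np.uint8),0,2)[0]; k=max(k,key=cv2.contourArea)
            q=np.array([ground(c,p,.065)[:2] for p in cv2.boxPoints(cv2.minAreaRect(k))]); print("sil",r["confidence"],np.round(q,3).tolist())
print(read_state())
E
```

```text
top [ 0.4934243  -0.00525842  0.91047284] [-0.69694604 -0.05393485  0.03474225  0.71424802]
offcut_a 0.96 [291. 256.] [0.573 0.063]
offcut_a 0.8 [310. 304.] [0.493 0.033]
offcut_a 0.77 [381. 312.] [ 0.479 -0.079]
offcut_a 0.63 [416. 268.] [ 0.548 -0.138]
offcut_b 0.96 [291. 256.] [0.573 0.063]
offcut_b 0.8 [310. 304.] [0.493 0.033]
offcut_b 0.77 [381. 312.] [ 0.479 -0.079]
offcut_b 0.63 [416. 268.] [ 0.548 -0.138]
offcut_c 0.96 [291. 256.] [0.573 0.063]
offcut_c 0.8 [310. 304.] [0.493 0.033]
offcut_c 0.77 [381. 312.] [ 0.479 -0.079]
offcut_c 0.63 [416. 268.] [ 0.548 -0.139]
offcut_d 0.96 [291. 256.] [0.573 0.063]
offcut_d 0.8 [310. 304.] [0.493 0.033]
offcut_d 0.77 [381. 312.] [ 0.479 -0.079]
offcut_d 0.63 [416. 268.] [ 0.548 -0.138]
block 0.96 [320. 194.] [0.676 0.013]
marker 0.9 [402. 201.] [ 0.659 -0.121]
scrap_tray 0.68 [212. 273.] [0.552 0.205]
tool_tray 0.6 [486. 309.] [ 0.479 -0.262]
board 0.78 [350. 258.] [ 0.572 -0.035]
maquette 0.66 [236. 152.] [0.767 0.163]
maquette 0.21 [485. 311.] [ 0.475 -0.262]
gouge 0.83 [471. 320.] [ 0.46  -0.234]
sil 0.76 [[0.489, -0.056], [0.506, -
[... 1450 characters left out ...]
 1.25, 'q': array([ 1.08119464,  0.62840937,  0.03849739,  1.51736334, -0.02698804,
        0.99629905, -0.02000667]), 'qvel': array([-0.00161755, -0.0011997 ,  0.00150867, -0.00101295, -0.00169834,
       -0.00037063, -0.00073336]), 'joint_torque': array([-1.36395570e-04, -5.49609089e+01,  1.14298616e+00, -1.86947751e+01,
       -5.22947044e-02,  1.56750059e-02,  4.09034044e-05]), 'tool_pos': array([ 0.26733733, -0.59251631,  0.20548405]), 'tcp_rot': array([1.58076786e-05, 9.77635236e-01, 2.10307738e-01, 1.80793822e-05]), 'force': array([0.56747137, 0.47229975, 0.74717347]), 'wrist_torque': array([-0.00767782, -0.00675795,  0.0053434 ]), 'gripper_force': 0.0, 'opening': 0.09402293577988417}
```

View pics/top0.png

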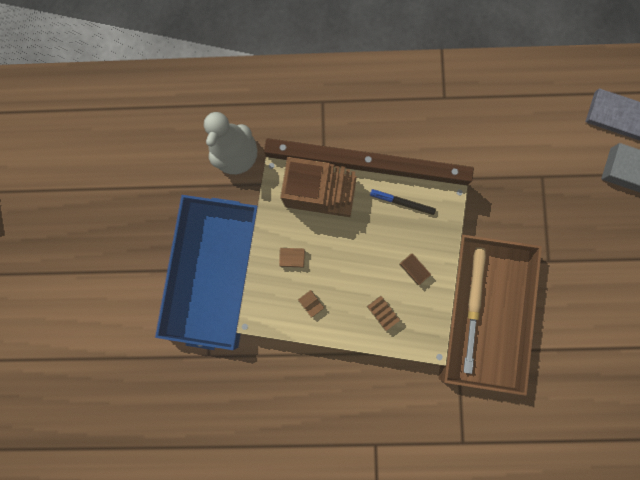

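View pics/scene0.png

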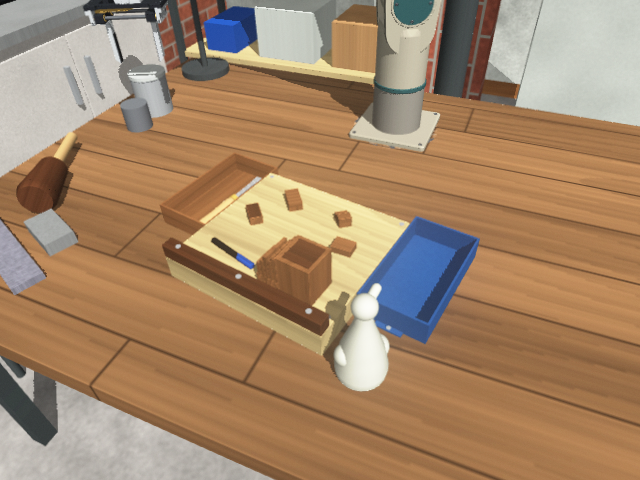

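```bash
python3 - <<'E'
from h import *
c=snapshot("top")
for t,z in [("scrap_tray",.048),("tool_tray",.048),("board",.05),("block",.13),("marker",.06),("maquette",.17),("offcut_a",.065)]:
    for r in silhouettes(c,t)[:4 if t[0]=='o' else 1]:
        k=max(cv2.findContours(r["pixels"].astype(np.uint8),0,2)[0],key=cv2.contourArea)
        b=cv2.boxPoints(cv2.minAreaRect(k)); print(t,round(r["confidence"],2),np.round(b).tolist(),np.round([ground(c,p,z)[:2] for p in b],3).tolist())
E
```

```text
scrap_tray 0.67 [[155.0, 340.0], [180.0, 192.0], [261.0, 205.0], [236.0, 354.0]] [[0.441, 0.288], [0.687, 0.249], [0.66, 0.112], [0.417, 0.155]]
tool_tray 0.63 [[437.0, 381.0], [461.0, 233.0], [549.0, 247.0], [526.0, 395.0]] [[0.368, -0.166], [0.604, -0.216], [0.577, -0.358], [0.343, -0.304]]
board 0.67 [[235.0, 335.0], [264.0, 137.0], [474.0, 167.0], [445.0, 365.0]] [[0.447, 0.155], [0.777, 0.106], [0.714, -0.243], [0.393, -0.179]]
block 0.93 [[277.0, 207.0], [284.0, 156.0], [357.0, 165.0], [351.0, 217.0]] [[0.639, 0.076], [0.719, 0.065], [0.701, -0.046], [0.622, -0.034]]
marker 0.89 [[369.0, 195.0], [371.0, 188.0], [436.0, 208.0], [433.0, 215.0]] [[0.668, -0.068], [0.68, -0.072], [0.644, -0.175], [0.633, -0.171]]
maquette 0.97 [[202.0, 114.0], [250.0, 107.0], [259.0, 170.0], [211.0, 177.0]] [[0.774, 0.181], [0.782, 0.11], [0.688, 0.097], [0.679, 0.168]]
offcut_a 0.86 [[366.0, 306.0], [380.0, 295.0], [400.0, 320.0], [385.0, 331.0]] [[0.489, -0.056], [0.506, -0.079], [0.466, -0.108], [0.45, -0.085]]
offcut_a 0.85 [[398.0, 264.0], [411.0, 252.0], [431.0, 274.0], [418.0, 286.0]] [[0.555, -0.11], [0.573, -0.131], [0.537, -0.161], [0.519, -0.139]]
offcut_a 0.75 [[279.0, 247.0], [304.0, 247.0], [304.0, 267.0], [279.0, 267.0]] [[0.587, 0.081], [0.586, 0.041], [0.553, 0.041], [0.554, 0.082]]
offcut_a 0.57 [[297.0, 299.0], [310.0, 289.0], [324.0, 308.0], [311.0, 317.0]] [[0.503, 0.053], [0.517, 0.032], [0.488, 0.012], [0.473, 0.032]]
```

The top view shows the scrap tray on the left (210,273) and the tool tray with the gouge on the right. The offcuts are c (291,257), d (311,304), b (384,315) and a (415,269). The board is turned about -0.157 rad. The plan is to sweep along the board's +y, one piece at a time, with the fingers 24 mm apart.

drive_tool(steps=[{"travel": [25, 50, 0], "turn": 0.08, "hand": 24}, {"travel": [50, 100, 0], "turn": 0.16, "hand": 24}, {"travel": [75, 150, 0], "turn": 0.25, "hand": 24}, {"travel": [100, 200, 0], "turn": 0.33, "hand": 24}, {"travel": [125, 250, 0], "turn": 0.41, "hand": 24}])

```text
t: 2.28
tool_pos: [0.3932, -0.341, 0.2058]
tcp_rot: [0.0, 0.914, 0.406, 0.0]
force: [0.2, -1.1, -0.8]
opening: 0.0476
gripper_force: 0.0
```

drive_tool(steps=[{"travel": [25, 50, 0], "turn": 0.08, "hand": 24}, {"travel": [50, 100, 0], "turn": 0.16, "hand": 24}, {"travel": [75, 150, 0], "turn": 0.25, "hand": 24}, {"travel": [100, 200, 0], "turn": 0.33, "hand": 24}, {"travel": [125, 250, 0], "turn": 0.41, "hand": 24}])

```text
t: 2.9
tool_pos: [0.5182, -0.091, 0.2058]
tcp_rot: [0.0, 0.812, 0.584, 0.0]
force: [1.4, -1.1, -0.4]
opening: 0.0242
gripper_force: 0.0
```

drive_tool(steps=[{"travel": [25, 50, 0], "turn": 0.08, "hand": 24}, {"travel": [47, 103, -20], "turn": 0.17, "hand": 24}, {"travel": [47, 103, -40], "turn": 0.17, "hand": 24}, {"travel": [47, 103, -60], "turn": 0.17, "hand": 24}, {"travel": [47, 103, -60], "turn": 0.17, "hand": 24}])

```text
t: 3.52
tool_pos: [0.5632, 0.0104, 0.1443]
tcp_rot: [-0.001, 0.76, 0.65, -0.001]
force: [-0.9, 0.8, 0.4]
opening: 0.0239
gripper_force: 0.0
```

drive_tool(steps=[{"travel": [0, 0, -35], "turn": 0, "hand": 24}, {"travel": [0, 0, -70], "turn": 0, "hand": 24}, {"travel": [0, 0, -89], "turn": 0, "hand": 24}, {"travel": [2, 10, -89], "turn": 0, "hand": 24}, {"travel": [5, 30, -89], "turn": 0, "hand": 24}])

```text
t: 4.15
tool_pos: [0.5706, 0.041, 0.0578]
tcp_rot: [0.001, 0.761, 0.649, 0.001]
force: [0.5, 0.2, -0.3]
opening: 0.024
gripper_force: 0.2
```

drive_tool(steps=[{"travel": [4, 24, 0], "turn": 0, "hand": 24}, {"travel": [8, 48, 0], "turn": 0, "hand": 24}, {"travel": [12, 72, 0], "turn": 0, "hand": 24}, {"travel": [16, 96, 0], "turn": 0, "hand": 24}, {"travel": [19, 114, 0], "turn": 0, "hand": 24}])

```text
t: 4.78
tool_pos: [0.5892, 0.1581, 0.058]
tcp_rot: [0.0, 0.76, 0.65, 0.002]
force: [-0.5, 0.2, -0.1]
opening: 0.024
gripper_force: 0.0
```

```bash
python3 - <<'E'
from h import *
print(read_state()["tool_pos"],read_state()["force"])
for n in ["top","scene"]:
    c=snapshot(n); save(c,n+"1")
    for r in spot_point(c,"offcut_a"): print(n,round(r["confidence"],2),np.round(r["pixel"]),np.round(ground(c,r["pixel"],.059),3)[:2])
E
```

```text
[0.5891734  0.15807285 0.05803358] [-0.46036576  0.2267571  -0.12191495]
top 0.67 [381. 311.] [ 0.481 -0.081]
top 0.62 [414. 268.] [ 0.547 -0.136]
top 0.61 [312. 304.] [0.493 0.03 ]
scene 0.9 [404. 289.] [0.63  0.192]
scene 0.76 [343. 216.] [0.49  0.032]
scene 0.7 [254. 214.] [ 0.546 -0.136]
scene 0.7 [291. 197.] [ 0.47  -0.091]
scene 0.31 [224. 202.] [ 0.535 -0.213]
```

View pics/scene1.png

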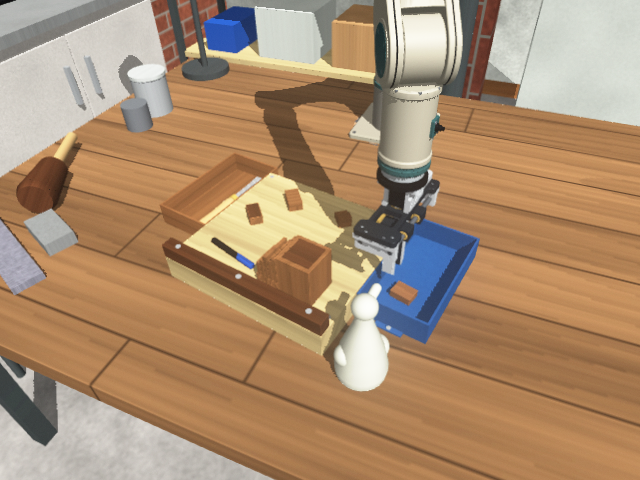

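c lies in the tray at (404,291). d is next.

drive_tool(steps=[{"travel": [0, 0, 45], "turn": 0, "hand": 24}, {"travel": [-30, -50, 50], "turn": 0, "hand": 24}, {"travel": [-60, -100, 50], "turn": 0, "hand": 24}, {"travel": [-88, -145, 50], "turn": 0, "hand": 24}, {"travel": [-104, -172, 50], "turn": 0, "hand": 24}])

```text
t: 5.6
tool_pos: [0.4819, -0.0217, 0.1067]
tcp_rot: [0.0, 0.762, 0.648, -0.001]
force: [0.3, -0.9, -0.3]
opening: 0.0241
gripper_force: 0.0
```

drive_tool(steps=[{"travel": [0, 0, -25], "turn": 0, "hand": 24}, {"travel": [0, 0, -51], "turn": 0, "hand": 24}, {"travel": [1, 5, -51], "turn": 0, "hand": 24}, {"travel": [3, 20, -51], "turn": 0, "hand": 24}, {"travel": [7, 42, -51], "turn": 0, "hand": 24}])

```text
t: 6.22
tool_pos: [0.4921, 0.0253, 0.0566]
tcp_rot: [0.0, 0.761, 0.649, 0.001]
force: [-1.1, 0.1, -0.4]
opening: 0.0237
gripper_force: 0.1
```

drive_tool(steps=[{"travel": [4, 25, 0], "turn": 0, "hand": 24}, {"travel": [8, 50, 0], "turn": 0, "hand": 24}, {"travel": [12, 75, 0], "turn": 0, "hand": 24}, {"travel": [16, 100, 0], "turn": 0, "hand": 24}, {"travel": [20, 125, 0], "turn": 0, "hand": 24}])

```text
t: 6.85
tool_pos: [0.512, 0.152, 0.0569]
tcp_rot: [0.0, 0.76, 0.65, 0.001]
force: [-0.1, 0.2, 0.3]
opening: 0.024
gripper_force: 0.0
```

drive_tool(steps=[{"travel": [2, 15, 0], "turn": 0, "hand": 24}, {"travel": [2, 15, 0], "turn": 0, "hand": 24}])

```text
t: 7.1
tool_pos: [0.5135, 0.1663, 0.0561]
tcp_rot: [-0.0, 0.76, 0.65, 0.001]
force: [-0.1, -0.9, 0.9]
opening: 0.0241
gripper_force: 0.0
```

```bash
python3 - <<'E'
from h import *
for n in ["top","scene"]:
    c=snapshot(n); save(c,n+"2")
    for r in spot_point(c,"offcut_a"): print(n,round(r["confidence"],2),np.round(r["pixel"]),np.round(ground(c,r["pixel"],.059),3)[:2])
E
```

```text
top 0.67 [382. 315.] [ 0.474 -0.081]
top 0.61 [231. 300.] [0.504 0.161]
top 0.56 [416. 273.] [ 0.54  -0.138]
top 0.55 [224. 246.] [0.59  0.171]
scene 0.83 [401. 294.] [0.643 0.192]
scene 0.81 [254. 213.] [ 0.543 -0.138]
scene 0.7 [293. 201.] [ 0.479 -0.083]
scene 0.56 [408. 253.] [0.545 0.177]
```

View pics/scene2.png

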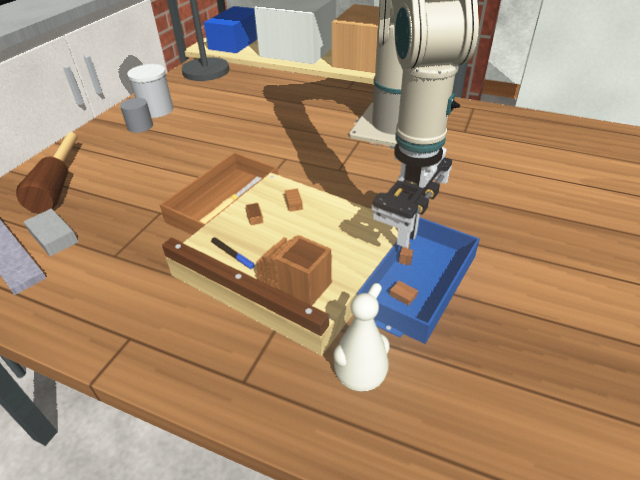

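drive_tool(steps=[{"travel": [0, 0, 45], "turn": 0, "hand": 24}, {"travel": [4, -55, 50], "turn": 0, "hand": 24}, {"travel": [8, -115, 50], "turn": 0, "hand": 24}, {"travel": [13, -175, 50], "turn": 0, "hand": 24}, {"travel": [17, -235, 50], "turn": 0, "hand": 24}])

```text
t: 7.92
tool_pos: [0.5299, -0.0735, 0.1056]
tcp_rot: [0.0, 0.761, 0.649, -0.0]
force: [0.8, 0.4, 0.2]
opening: 0.024
gripper_force: 0.0
```

```bash
python3 - <<'E'
from h import *
c=snapshot("top"); save(c,"top3")
v=c["pixels"][190:360,150:450]; s=snapshot("scene")["pixels"][190:350,340:490]
cv2.imwrite("pics/z3.png",np.hstack([cv2.resize(v,(450,255),interpolation=cv2.INTER_CUBIC),cv2.resize(s,(240,255),interpolation=cv2.INTER_CUBIC)])[:,:,::-1])
for r in spot_point(c,"offcut_a"): print(round(r["confidence"],2),np.round(r["pixel"]),np.round(ground(c,r["pixel"],.059),3)[:2],np.round(ground(c,r["pixel"],.015),3)[:2])
print(read_state()["tool_pos"])
E
```

```text
0.58 [223. 243.] [0.597 0.174] [0.602 0.183]
0.31 [399. 201.] [ 0.658 -0.115] [ 0.667 -0.121]
[ 0.52941614 -0.07642326  0.10527771]
```

View pics/z3.png

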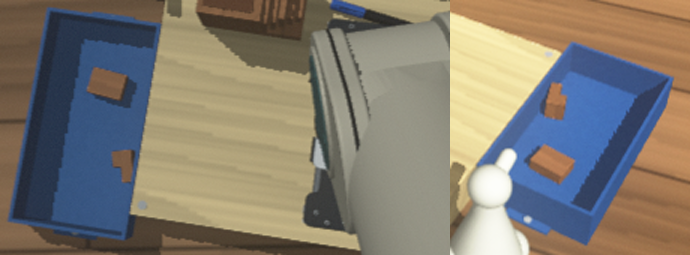

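c and d both lie in the tray, at crop positions (108,85) and (123,163). a is next.

drive_tool(steps=[{"travel": [5, -53, 0], "turn": 0, "hand": 24}, {"travel": [10, -106, 0], "turn": 0, "hand": 24}, {"travel": [10, -106, 0], "turn": 0, "hand": 24}, {"travel": [10, -106, -25], "turn": 0, "hand": 24}, {"travel": [10, -106, -49], "turn": 0, "hand": 24}])

```text
t: 8.7
tool_pos: [0.5405, -0.1742, 0.0561]
tcp_rot: [-0.0, 0.76, 0.65, 0.001]
force: [-0.2, 0.7, -0.1]
opening: 0.0239
gripper_force: 0.0
```

```bash
python3 - <<'E'
from h import *
c=snapshot("scene"); print(read_state()["tool_pos"],read_state()["force"])
for r in spot_point(c,"offcut_a"): print(round(r["confidence"],2),np.round(r["pixel"]),np.round(ground(c,r["pixel"],.059),3)[:2])
E
```

```text
[ 0.53826534 -0.17359392  0.0532172 ] [-0.63436002 -0.59081464 -2.3744213 ]
0.75 [251. 214.] [ 0.548 -0.142]
0.69 [293. 198.] [ 0.472 -0.086]
0.69 [402. 293.] [0.64  0.192]
```

drive_tool(steps=[{"travel": [1, 8, 2], "turn": 0, "hand": 24}, {"travel": [4, 25, 2], "turn": 0, "hand": 24}, {"travel": [8, 50, 2], "turn": 0, "hand": 24}, {"travel": [12, 75, 2], "turn": 0, "hand": 24}, {"travel": [16, 100, 2], "turn": 0, "hand": 24}])

```text
t: 9.43
tool_pos: [0.5572, -0.0738, 0.0596]
tcp_rot: [0.0, 0.76, 0.65, 0.001]
force: [0.5, -0.4, 0.1]
opening: 0.0241
gripper_force: 0.1
```

```bash
python3 - <<'E'
from h import *
c=snapshot("scene"); print(read_state()["tool_pos"],read_state()["force"])
for r in spot_point(c,"offcut_a"): print(round(r["confidence"],2),np.round(r["pixel"]),np.round(ground(c,r["pixel"],.059),3)[:2])
cv2.imwrite("pics/z4.png",cv2.resize(c["pixels"][150:330,200:480],(560,360))[:,:,::-1])
E
```

```text
[ 0.55805283 -0.06876814  0.05967692] [ 0.5581106   4.40843101 -0.54811511]
0.96 [398. 294.] [0.646 0.187]
0.66 [404. 257.] [0.556 0.173]
0.63 [288. 232.] [ 0.571 -0.05 ]
0.52 [294. 203.] [ 0.485 -0.077]
```

View pics/z4.png

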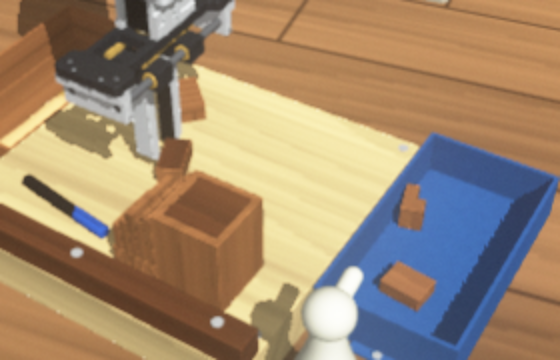

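a is tracking against the fingers, about 9 mm toward the block, which leaves about 20 mm of clearance. I'll continue and check again.

drive_tool(steps=[{"travel": [3, 20, -2], "turn": 0, "hand": 24}, {"travel": [6, 40, -2], "turn": 0, "hand": 24}, {"travel": [9, 60, -2], "turn": 0, "hand": 24}])

```text
t: 9.9
tool_pos: [0.5656, -0.0165, 0.0571]
tcp_rot: [0.0, 0.761, 0.649, 0.0]
force: [-0.0, -0.6, 0.0]
opening: 0.0241
gripper_force: 0.0
```

```bash
python3 - <<'E'
from h import *
c=snapshot("scene"); print(read_state()["tool_pos"],read_state()["force"])
for r in spot_point(c,"offcut_a"): print(round(r["confidence"],2),np.round(r["pixel"]),np.round(ground(c,r["pixel"],.059),3)[:2])
c=snapshot("top")
for r in spot_point(c,"offcut_a"): print(round(r["confidence"],2),np.round(r["pixel"]),np.round(ground(c,r["pixel"],.059),3)[:2])
E
```

```text
[ 0.56623216 -0.01234827  0.05719393] [ 0.38788817  1.96468482 -0.14707705]
0.86 [402. 289.] [0.632 0.189]
0.75 [312. 241.] [0.579 0.005]
0.74 [358. 367.] [0.799 0.173]
0.54 [405. 254.] [0.549 0.172]
0.36 [296. 284.] [0.688 0.023]
0.8 [232. 301.] [0.502 0.16 ]
0.78 [224. 248.] [0.589 0.172]
```

drive_tool(steps=[{"travel": [3, 22, 0], "turn": 0, "hand": 24}, {"travel": [7, 45, 0], "turn": 0, "hand": 24}, {"travel": [10, 68, 0], "turn": 0, "hand": 24}, {"travel": [14, 90, 0], "turn": 0, "hand": 24}, {"travel": [18, 113, 0], "turn": 0, "hand": 24}])

```text
t: 10.72
tool_pos: [0.5836, 0.0948, 0.0566]
tcp_rot: [0.001, 0.761, 0.649, -0.0]
force: [0.0, 0.0, 0.1]
opening: 0.0239
gripper_force: 0.1
```

drive_tool(steps=[{"travel": [3, 22, 0], "turn": 0, "hand": 24}, {"travel": [7, 45, 0], "turn": 0, "hand": 24}, {"travel": [9, 60, 0], "turn": 0, "hand": 24}, {"travel": [9, 60, 0], "turn": 0, "hand": 24}])

```text
t: 11.22
tool_pos: [0.5924, 0.1568, 0.0565]
tcp_rot: [-0.0, 0.76, 0.65, 0.0]
force: [0.5, -0.3, 0.0]
opening: 0.0241
gripper_force: 0.0
```

```bash
python3 - <<'E'
from h import *
c=snapshot("scene"); print(read_state()["tool_pos"],read_state()["force"])
for r in spot_point(c,"offcut_a"): print(round(r["confidence"],2),np.round(r["pixel"]),np.round(ground(c,r["pixel"],.059),3)[:2])
cv2.imwrite("pics/z5.png",cv2.resize(c["pixels"][150:390,200:500],(600,480))[:,:,::-1])
E
```

```text
[0.59225774 0.15549575 0.05641762] [ 0.33666316 -0.31718441 -0.65295215]
0.9 [293. 202.] [ 0.484 -0.08 ]
0.76 [406. 253.] [0.546 0.172]
0.73 [387. 282.] [0.625 0.163]
0.68 [233. 257.] [ 0.669 -0.111]
0.61 [403. 291.] [0.635 0.192]
```

View pics/z5.png

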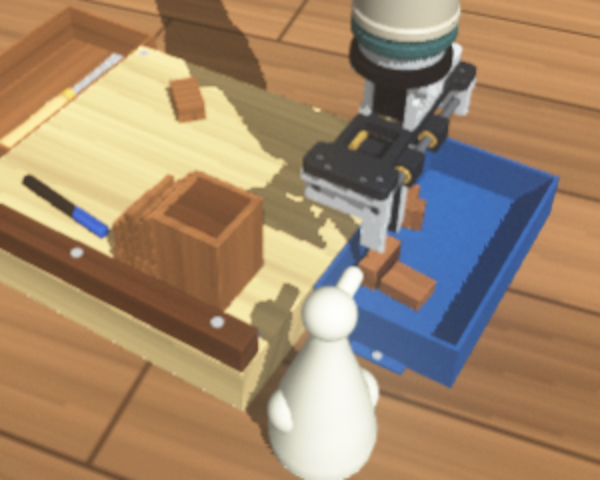

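drive_tool(steps=[{"travel": [0, 0, 50], "turn": 0, "hand": 24}, {"travel": [-22, -52, 50], "turn": 0, "hand": 24}, {"travel": [-44, -104, 50], "turn": 0, "hand": 24}, {"travel": [-66, -156, 50], "turn": 0, "hand": 24}, {"travel": [-88, -208, 50], "turn": 0, "hand": 24}])

```text
t: 11.95
tool_pos: [0.503, -0.0548, 0.1067]
tcp_rot: [0.0, 0.761, 0.649, -0.0]
force: [0.4, -0.6, -0.4]
opening: 0.0238
gripper_force: 0.0
```

drive_tool(steps=[{"travel": [-20, -50, 0], "turn": 0, "hand": 24}, {"travel": [-33, -76, 0], "turn": 0, "hand": 24}, {"travel": [-33, -76, 0], "turn": 0, "hand": 24}, {"travel": [-33, -76, -25], "turn": 0, "hand": 24}])

```text
t: 12.45
tool_pos: [0.4732, -0.1278, 0.0826]
tcp_rot: [0.002, 0.761, 0.649, 0.002]
force: [0.0, 0.6, -0.5]
opening: 0.0239
gripper_force: 0.0
```

```bash
python3 - <<'E'
from h import *
c=snapshot("scene"); print(read_state()["tool_pos"],read_state()["force"])
for r in spot_point(c,"offcut_a"): print(round(r["confidence"],2),np.round(r["pixel"]),np.round(ground(c,r["pixel"],.059),3)[:2])
t=snapshot("top")
cv2.imwrite("pics/z6.png",np.hstack([cv2.resize(c["pixels"][200:350,350:500],(400,400),interpolation=2),cv2.resize(t["pixels"][180:360,130:310],(400,400),interpolation=2)])[:,:,::-1])
E
```

```text
[ 0.47075275 -0.12676512  0.07937448] [ 1.13744041  0.71636907 -3.1442166 ]
0.9 [399. 288.] [0.632 0.185]
0.82 [406. 254.] [0.548 0.173]
0.56 [389. 281.] [0.623 0.165]
0.56 [293. 200.] [ 0.477 -0.083]
```

View pics/z6.png

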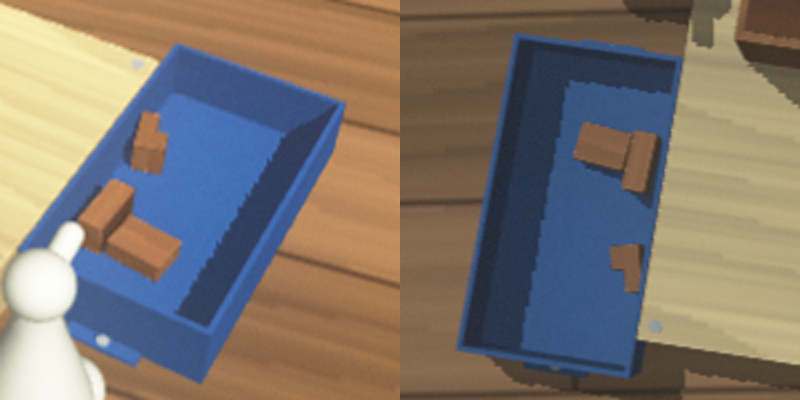

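a, c and d are all down inside the tray. b is the last one.

drive_tool(steps=[{"travel": [0, 0, -23], "turn": 0, "hand": 24}, {"travel": [1, 8, -24], "turn": 0, "hand": 24}, {"travel": [4, 25, -24], "turn": 0, "hand": 24}, {"travel": [8, 50, -24], "turn": 0, "hand": 24}, {"travel": [12, 75, -24], "turn": 0, "hand": 24}])

```text
t: 13.22
tool_pos: [0.4842, -0.0507, 0.0586]
tcp_rot: [0.0, 0.76, 0.65, 0.001]
force: [-0.5, -0.4, 0.1]
opening: 0.024
gripper_force: 0.0
```

```bash
python3 - <<'E'
from h import *
c=snapshot("scene"); print(read_state()["tool_pos"],read_state()["force"])
for r in spot_point(c,"offcut_a"): print(round(r["confidence"],2),np.round(r["pixel"]),np.round(ground(c,r["pixel"],.059),3)[:2])
E
```

```text
[ 0.4851004  -0.0463454   0.05873851] [0.32368325 3.45998889 0.03850698]
0.8 [315. 213.] [ 0.5   -0.024]
0.77 [388. 283.] [0.627 0.165]
0.59 [407. 254.] [0.546 0.176]
```

drive_tool(steps=[{"travel": [4, 22, 0], "turn": 0, "hand": 24}, {"travel": [7, 45, 0], "turn": 0, "hand": 24}, {"travel": [10, 68, 0], "turn": 0, "hand": 24}, {"travel": [14, 90, 0], "turn": 0, "hand": 24}, {"travel": [18, 113, 0], "turn": 0, "hand": 24}])

```text
t: 13.95
tool_pos: [0.5017, 0.0605, 0.0583]
tcp_rot: [0.0, 0.761, 0.649, 0.0]
force: [0.6, 0.6, 0.4]
opening: 0.024
gripper_force: 0.0
```

drive_tool(steps=[{"travel": [5, 33, 0], "turn": 0, "hand": 24}, {"travel": [12, 75, 0], "turn": 0, "hand": 24}, {"travel": [15, 97, 0], "turn": 0, "hand": 24}, {"travel": [15, 97, 0], "turn": 0, "hand": 24}, {"travel": [15, 97, 45], "turn": 0, "hand": 24}])

```text
t: 14.58
tool_pos: [0.5137, 0.1548, 0.1007]
tcp_rot: [-0.001, 0.761, 0.649, -0.004]
force: [0.5, 0.3, -0.2]
opening: 0.024
gripper_force: 0.0
```

drive_tool(steps=[{"travel": [-10, -50, 30], "turn": 0, "hand": 24}, {"travel": [-20, -100, 60], "turn": 0, "hand": 24}, {"travel": [-30, -150, 90], "turn": 0, "hand": 24}, {"travel": [-30, -200, 90], "turn": 0, "hand": 24}, {"travel": [-30, -200, 90], "turn": 0, "hand": 24}])

```text
t: 15.2
tool_pos: [0.485, -0.0493, 0.1932]
tcp_rot: [0.001, 0.764, 0.645, -0.001]
force: [-0.1, 0.6, 0.1]
opening: 0.0239
gripper_force: 0.0
```

```bash
python3 - <<'E'
from h import *
c=snapshot("scene"); print(read_state()["tool_pos"],read_state()["force"])
t=snapshot("top")
for q in (c,t):
  for n,z in (("block",.05),("marker",.05),("maquette",0),("gouge",.01)):
    print(n,[np.round(ground(q,r["pixel"],z),3)[:2] for r in spot_point(q,n)[:1]])
  for r in spot_point(q,"offcut_a"): print(round(r["confidence"],2),np.round(r["pixel"]),np.round(ground(q,r["pixel"],.015),3)[:2])
cv2.imwrite("pics/z7.png",np.hstack([cv2.resize(c["pixels"][190:350,340:500],(400,400),interpolation=2),cv2.resize(t["pixels"][180:360,130:310],(400,400),interpolation=2)])[:,:,::-1])
E
```

```text
[ 0.48522566 -0.04609056  0.19282931] [-0.2630877   0.49897901 -0.10070272]
block [array([0.676, 0.016])]
marker [array([ 0.659, -0.12 ])]
maquette [array([0.763, 0.162])]
gouge [array([ 0.474, -0.231])]
0.82 [389. 281.] [0.582 0.155]
0.8 [429. 287.] [0.57  0.226]
0.73 [404. 290.] [0.593 0.187]
0.49 [408. 252.] [0.496 0.169]
block [array([0.678, 0.017])]
marker [array([ 0.66 , -0.119])]
maquette [array([0.765, 0.17 ])]
gouge []
0.92 [238. 255.] [0.58  0.156]
0.69 [221. 245.] [0.598 0.186]
0.63 [230. 302.] [0.501 0.171]
0.62 [236. 152.] [0.762 0.16 ]
```

View pics/z7.png

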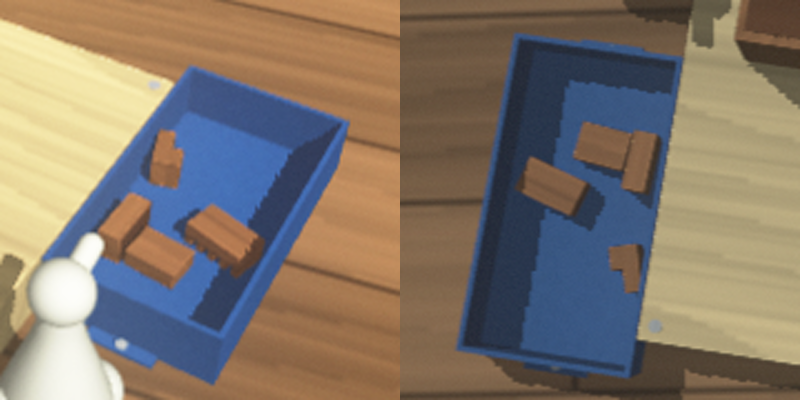

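All four are in the tray, but b at top-view crop position (552,187) may be leaning on the outer wall. I'll triangulate its height and check that it is at rest.

drive_tool(steps=[{"travel": [0, 0, 0], "turn": 0, "hand": 24}, {"travel": [0, 0, 0], "turn": 0, "hand": 24}, {"travel": [0, 0, 0], "turn": 0, "hand": 24}])

```text
t: 16.18
tool_pos: [0.4863, -0.0425, 0.1925]
tcp_rot: [-0.0, 0.76, 0.649, 0.0]
force: [-0.4, 0.3, -0.5]
opening: 0.024
gripper_force: 0.0
```

```bash
python3 - <<'E'
from h import *
def cen(q,lo,hi):
    o=[]
    for r in silhouettes(q,"offcut_a"):
        ys,xs=np.nonzero(r["pixels"]); p=[xs.mean(),ys.mean()]
        if lo[0]<p[0]<hi[0] and lo[1]<p[1]<hi[1]: o.append(p)
    return o
s=snapshot("scene"); t=snapshot("top")
a=cen(s,(415,270),(450,305)); b=cen(t,(180,245),(215,280)); print(a,b)
for p in a[:1]:
  for q in (b or [[198.5,264]])[:1]:
    for z in (.015,.025,.035,.045): print(z,np.round(ground(s,p,z)[:2]-ground(t,q,z)[:2],3),np.round(ground(t,q,z)[:2],3))
E
```

```text
[[np.float64(429.17148362235065), np.float64(285.383429672447)]] [[np.float64(197.83870967741936), np.float64(263.86148007590134)]]
0.015 [-0.001 -0.   ] [0.567 0.226]
0.025 [0.009 0.003] [0.566 0.224]
0.035 [0.02  0.006] [0.565 0.221]
0.045 [0.03 0.01] [0.564 0.218]
```

b is at z ≈ 0.015 m, flat on the tray floor and at rest.

```bash
python3 -c "
from rig import *
print(sign_off())"
```

```text
the job is handed in; nothing more can be done
None
```

I swept all four offcuts into the blue scrap tray and handed the job in; by the last pictures they lie inside it, with the block, marker, gouge and figure where they started, but no verdict came back.

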